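# Brake the board carriage, seat the board, release the brake

## Robot

A 7-joint arm with a two-finger parallel gripper is mounted at the origin on the work surface. World frame = base frame: x ahead of the robot, y to its left, z up, the work surface at z = 0. Lengths are in m, angles in rad, forces in N, time in s.
With the tool pointing down it reaches from about 0.425 to 0.875 m from the base axis. Payload 8.4 kg.
Tool frame: the origin (TCP) lies at the very end of the fingers, on their centre line; the grasp point (between the pads) lies 19 mm behind it; z points along the fingers, x is the direction in which the jaws open and shut, and the axes are right-handed (so a half turn about z gives the same grasp; the last joint's range is limited). The gripper opens to 87 mm and grips with 3 to 60 N. Pads are 19 mm wide; open, the fingers measure 117 mm over their backs; the gripper's body (75 mm by 190 mm) begins 51 mm behind the grasp point.
Start: joints at [1.091, 0.333, 0.04, 1.465, -0.013, 1.343, -0.059], TCP at [0.242, -0.603, 0.223] pointing down, gripper open.
Joint ranges: [-2.58, 2.58], [-0.38, 2.09], [-1.3, 1.39], [0.25, 2.4], [-1.5, 4.64], [0.08, 2.09], [-2.65, 2.65]. Speed limits (rad/s): [2.22, 2.22, 2.79, 2.79, 3.14, 3.14, 3.14].

## Interface

Orientations are given as a rotation vector (axis times angle).
In Python, from cell import state, grab_frame, get_calibration, close_job gives the robot as it stands.
- The arm moves only by the tool arm_command, never from a script. Its argument "commands" is a list of rows, each a list of 5 numbers: the shift along the world's x, y, z in mm, then the turn about the world's z in rad, then the opening, from 0 (shut) to 1 (fully open). In form: [[tx, ty, tz, spin, claw], ...]. A call has 1 to 12 rows; each row shifts and turns the commanded pose from where the row before left it; what a row does not reach is not made up. A row lasts 1/12 s, in which the tool goes at most 41.7 mm and 7.16 degrees, less where a joint would pass 70% of its speed; a pose out of reach is approached as far as the arm can. A call with a gripper value outside its range is refused whole. The fingers move at their own pace and stop on an object; the grip force is fixed at half the most. Time passes only in rows, so rows that do not move let the fingers close. It gives the time, the measured TCP pose, the force and the opening at its end, in the units of the state.
- state(): the state, without advancing time (a new reading comes with each control period).
- grab_frame(name): name is "scene" or "top" or "wrist"; returns the picture (420x560x3 uint8, red, green, blue); there is no depth.
- get_calibration(name): a dict with "vfov" (degrees; the focal length in pixels is half the picture's height over the tangent of half this angle, whatever the lens; pixels are square), "cx", "cy" (the principal point, pixels), "cam_to_world" (4x4, takes a point from camera to world coordinates); the wrist camera has in their place "tool_from_camera" (4x4, takes a point from camera to tool coordinates, whose origin is the TCP and whose axes are the tool frame's). Camera axes: x right, y down, z forward; pixel columns grow to the right and rows downward; lengths in m; the calibration is good to about 2 mm. A picture is of the moment at which its call begins: read the wrist's pose just before it. get_calibration takes no time and is no camera call.
- close_job(): hands the job in, once; it reports no verdict.
The state is a dict: "time": time; "joint_positions": joint angles; "qvel": joint speeds; "joint_efforts": joint torques, N m; "tool_pos": TCP position; "ee_rot": TCP orientation; "wrist_force": force on the tool from outside, world axes, zero at the start; "wrist_torque": the same for the moment, N m; "opening": finger opening in m.
Only numpy, scipy, OpenCV 4.12 (cv2) and the standard library are available. Lean on these libraries where they do the work, as an engineer would, in place of code of your own. Each camera call takes 0.05 s, during which the arm holds its last target.

## Task

On the loading track, push the carriage's brake lever down until it locks, then push the circuit board into the edge connector until you feel it firmly home, without forcing it, and finally flick the brake lever back up to release it. The carriage must stay where it stands all the while, do not lean hard on the lever, and leave the other things on the bench alone.

Things in the scene. Friction and masses are not known exactly. Their poses are not given: they have to be found in the camera images.
- brake (a joint): angle of the brake lever (rad): 0 = released, arm slanting up 32 degrees; grows as the pedal goes down. A spring resists down to about 0.45 (5 to 8 N at the pedal, more if one rubs along it), then throws the lever on to about 0.74, where its rubber foot brakes the carriage (locked; arm just below level). To release, lift the pedal (about 6 N) back past 0.45; it then springs up to 0 by itself.
- brake_hinge (a point): point on the lever's hinge axis (along the carriage's y), mid-lever, at the carriage's -x edge, 48 mm above the bench. From here the lever, a steel bar 12 mm wide (y) and 10 mm thick, its centre line through the axis, runs towards the carriage's -x and ends in the pedal.
- pedal (a point): middle of the upper face of the lever's pedal, a steel pad 30 mm long, 22 mm wide (along y), 10 mm thick; its middle is 87 mm from the hinge axis. Locked, this point is about 37 mm above the bench, beyond the edge of the track's base plate, with 25 mm free at both sides. Once it is locked, more than about 25 N on the pedal is too hard.
- carriage: grey rolling carriage 120 x 180 mm (x, y) on the track's rails; origin in its middle, 22 mm above the bench; deck top 22 mm above its origin. x axis points away from the lever's side, y axis along the track (to the robot's left). Rolls along y with 1 N unless braked, stops 70 mm either side of the track's middle; braked, it holds some 20 N.
- board: green circuit board 94 x 72 mm (x, y), 3 mm thick, captive in two white guides on the carriage; its axes are those of the carriage, origin at its middle, on the deck's top. Slides only towards the carriage's +y, into the connector, with 6 N of friction, and stays where it is left.
- push_bar (a point): middle of the rear (-y) face of the white bar standing along the board's rear edge: bar 76 mm long (along x), 8 mm thick, 14 mm high; this point is 12 mm above the deck, the bar's top 19 mm above the deck. The deck behind it is free for about 40 to 55 mm.
- shoulder (a point): middle of the board's front (+y) edge, where its 20 mm long, 72 mm wide contact tongue, which enters the connector's slot, begins.
- connector_face (a point): middle of the rear (-y) face of the black edge connector, 6 mm above the deck. At the start the board's shoulder is 23 to 31 mm short of it (along the carriage's y). Home is where the tongue bottoms inside: the shoulder then still stands 1 to 15 mm short of this face, differing each time, so it must be felt, not measured.
- track: aluminium base plate 240 x 420 mm (x, y), 12 mm thick, fixed to the bench with two steel rails; origin in its middle at bench level; axes parallel to those of the carriage.
- loupe: inspection loupe 48 mm across, 48 mm high, on the far part of the track's plate; leave it alone; origin under its middle.
- flux: little bottle 28 mm across, 55 mm high, on the far part of the track's plate; leave it alone; origin under its middle.
- tweezers: steel tweezers 115 mm long, lying on the mat at the left; leave alone.
- driver: screwdriver lying on the mat at the right; leave alone.
- mouse: grey computer mouse 100 mm long, on the mat at the left, near the robot; leave alone.
- connector: black edge connector 108 x 22 mm (x, y), 22 mm high, fixed across the carriage's +y end, its slot towards the board; origin under its middle, on the deck; axes as the carriage. Springy contacts inside stop the board: at the push bar it takes 6 to 7 N while sliding, rising steeply when home. About 12 to 16 N seats it, and it stays; over 20 N is too hard.

How it is judged:
On the way, in this order (a step that is already met when the one before it is completed fails the run):
1. the brake lever is locked down (joint beyond 0.58) (value of joint brake above 0.58 rad), for 0.2 s.
2. with the brake still locked, the board is pressed home: it bears on the connector's inner contacts with more than 5 N (value of joint brake above 0.58 rad and contact force between board and connector above 5 N), for 0.1 s.
At the end, for the whole second after the job is handed in: the brake lever is up (joint below 0.1) and still, the board is still home, bearing on the connector's inner contacts (more than 0.5 N, kept by its own friction), and the carriage is at rest within 15 mm of where it stood at the start (value of joint brake below 0.1 rad and velocity of joint brake below 0.1 rad/s and contact force between board and connector above 0.5 N and linear speed of carriage below 0.01 m/s); the robot touches nothing.
It fails at once if the carriage is more than 15 mm from where it stood at the start (distance of carriage from where it was at the start of the episode above 0.015 m).
It fails at once if the board is forced: pushed with more than 22 N (contact force between board and the fingers above 22 N).
It fails at once if a bystander is moved by more than 15 mm (distance of any of loupe, flux, tweezers, driver, mouse from where it was at the start of the episode above 0.015 m).
It fails at once if the brake lever is stamped on: its foot is pressed into the track with more than 130 N (about 30 N on the pedal) (contact force between track and carriage above 130 N).
It also fails if it takes over 64 s, if anything falls off the work surface, if the arm or the gripper's body presses on something with over 40 N, if the wrist force passes 120 N, or if a joint passes its speed limit or range.

## Working session

There is one attempt and no reset: what is moved stays moved. The work goes in short steps, Python scripts to look and compute and a tool call to move; the robot and the scene stay as the last step left them, time stands still between calls to the robot, and variables do not carry over. Pictures are saved under pics/ and viewed, and the job is handed in when it is done.

Besides the shell and the picture viewer there is one more tool, called after "Emit:" as name(argument=value, ...) on one line, values as JSON. arm_command: Moves the arm, as the interface text tells. Its arguments: {"type":"object","properties":{"commands":{"type":"array","items":{"type":"array","items":{"type":"number"}}}},"required":["commands"]}

```bash
mkdir -p pics; ls; python3 - <<'E'
from cell import *
import cv2
print(state())
for n in("scene","top"):
    c=get_calibration(n);print(n,c)
    cv2.imwrite(f"pics/{n}0.png",grab_frame(n)[:,:,::-1])
print(get_calibration("wrist"))
E
```

```text
pics
{'time': 0.0, 'joint_positions': array([ 1.09079134,  0.33391875,  0.03989774,  1.46626944, -0.0133982 ,
        1.34327057, -0.05847189]), 'qvel': array([ 3.95012466e-04,  5.97047889e-05,  1.12894104e-03,  7.02890020e-04,
       -2.59185500e-04,  4.32376505e-04, -1.01725262e-04]), 'joint_efforts': array([-1.77881079e-04, -6.56346631e+01,  1.33467481e+00, -4.03800702e+01,
       -6.00865250e-02,  4.46670153e-02,  1.32551750e-04]), 'tool_pos': array([ 0.24137236, -0.60302862,  0.22165542]), 'ee_rot': array([-2.60104309e+00,  1.76044705e+00,  2.17951144e-03]), 'wrist_force': array([0.50488973, 0.20796563, 0.29207512]), 'wrist_torque': array([-0.04950551,  0.00875712,  0.01720594]), 'opening': 0.08704925724132323}
scene {'vfov': 54.799944086971486, 'cx': 274.54931546210275, 'cy': 202.1383471261704, 'cam_to_world': array([[ 0.11296329,  0.59153912, -0.79832372,  1.51272209],
       [ 0.99333161, -0.04858996,  0.10455301, -0.11643913],
       [ 0.02305668, -0.80481083, -0.59308339,  0.77144091],
       [ 0.        ,  0.        ,  0.        ,  1.        ]])}
top {'vfov': 42.98377174455154, 'cx': 282.1674812692382, 'cy': 212.62230055218046, 'cam_to_world': array([[-0.0164925 , -0.99346969,  0.11289806,  0.45691458],
       [-0.99954902,  0.01921579,  0.02307606, -0.00780035],
       [-0.02509479, -0.11246657, -0.99333857,  1.28838295],
       [ 0.        ,  0.        ,  0.        ,  1.        ]])}
{'vfov': 68.12593033593578, 'cx': 278.72699138311606, 'cy': 211.67812840842063, 'tool_from_camera': array([[ 9.99999832e-01, -1.08949762e-04,  5.70195985e-04,
         9.20806669e-04],
       [-3.73872136e-05,  9.68103977e-01,  2.50548775e-01,
        -6.87729233e-02],
       [-5.79306230e-04, -2.50548754e-01,  9.68103810e-01,
        -1.62676437e-01],
       [ 0.00000000e+00,  0.00000000e+00,  0.00000000e+00,
         1.00000000e+00]])}
```

View pics/scene0.png

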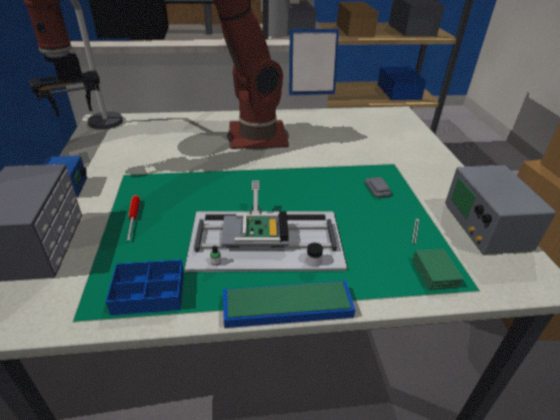

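View pics/top0.png

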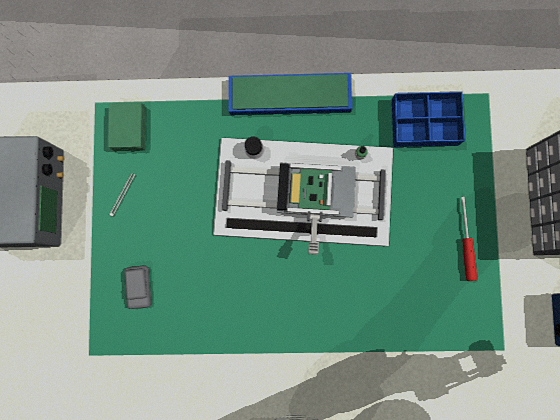

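The scene and top views show the track ahead of the robot. In the top view the lever points towards the robot (pedal about 314,248) and the board is at about (312,188). Next, an enlarged top crop.

```bash
python3 - <<'E'
import cv2
a=cv2.imread("pics/top0.png")
cv2.imwrite("pics/top0c.png",cv2.resize(a[130:260,210:400],None,fx=4.2,fy=4.2,interpolation=cv2.INTER_CUBIC))
a=cv2.imread("pics/scene0.png")
cv2.imwrite("pics/scene0c.png",cv2.resize(a[170:275,185:350],None,fx=4.8,fy=4.8,interpolation=cv2.INTER_CUBIC))
E
```

```text
(no output)
```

View pics/top0c.png

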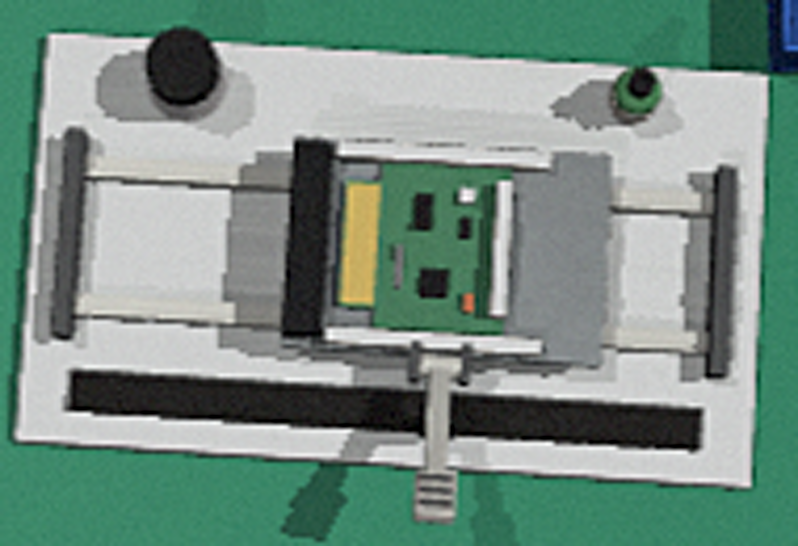

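View pics/scene0c.png

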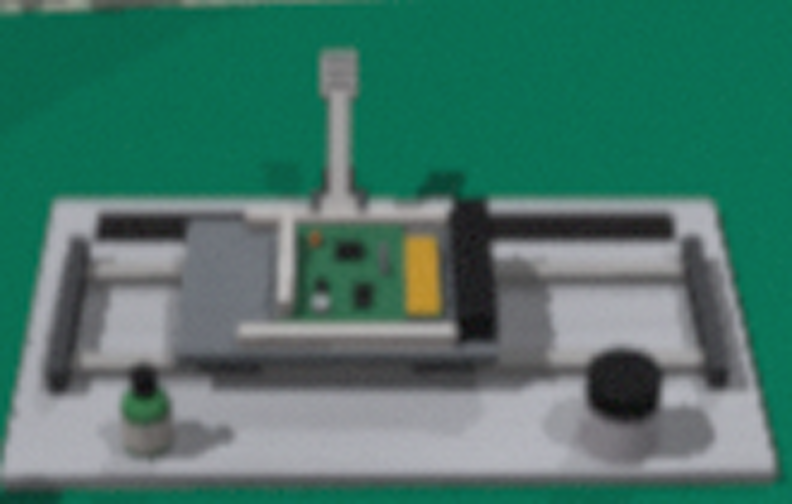

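```bash
cat > h.py <<'E'
from cell import *
import numpy as np, cv2
def ray(n,u,v,z,C=None):
    c=get_calibration(n); f=210/np.tan(np.radians(c["vfov"])/2)
    T=c["cam_to_world"] if C is None else C
    d=T[:3,:3]@np.array([(u-c["cx"])/f,(v-c["cy"])/f,1]); p=T[:3,3]
    return (p+d*(z-p[2])/d[2])
def wristT():
    from scipy.spatial.transform import Rotation as R
    s=state();T=np.eye(4);T[:3,:3]=R.from_rotvec(s["ee_rot"]).as_matrix();T[:3,3]=s["tool_pos"]
    return T@get_calibration("wrist")["tool_from_camera"]
def proj(n,P,C=None):
    c=get_calibration(n); f=210/np.tan(np.radians(c["vfov"])/2)
    T=c["cam_to_world"] if C is None else C
    q=T[:3,:3].T@(np.array(P)-T[:3,3]); return f*q[0]/q[2]+c["cx"],f*q[1]/q[2]+c["cy"]
E
python3 - <<'E'
from h import *
def t(x,y,z): return ray("top",210+x/4.2,130+y/4.2,z)
def s(x,y,z): return ray("scene",185+x/4.8,170+y/4.8,z)
pc=[t(*p,.012) for p in [(50,35),(768,72),(752,487),(14,440)]]
print(np.round(pc,4)); c=np.mean(pc,0);print("track",c)
d=pc[0]-pc[1]+pc[3]-pc[2]; yaw=np.arctan2(d[1],d[0])-np.pi/2;print("yaw",yaw)
ps=[s(*p,.012) for p in [(55,198),(716,198),(777,475),(3,485)]];print(np.round(ps,4),np.mean(ps,0))
R=np.array([[np.cos(yaw),-np.sin(yaw)],[np.sin(yaw),np.cos(yaw)]])
def tr(p): return np.round((R.T@(p-c)[:2])*1000,1)
for n,p in dict(bar0=t(513,182,.063),bar1=t(507,316,.063),barf0=t(498,182,.063),connfaceA=t(334,142,.066),connfaceB=t(325,338,.066),connbackA=t(295,139,.066),deckA=t(612,153,.044),deckB=t(603,366,.044),ped=t(435,498,.098),pedTip=t(434,521,.108),leverroot=t(438,365,.055),
 sbar0=s(281,212,.063),sbar1=s(279,306,.063),sped=s(339,73,.098),sped_tip=s(339,50,.108),flux=s(147,375,.055),loupe=s(625,370,.048)).items(): print(n,np.round(p,4),tr(p))
E
```

```text
[[ 0.7884  0.1668  0.012 ]
 [ 0.7569 -0.2498  0.012 ]
 [ 0.5172 -0.2313  0.012 ]
 [ 0.5516  0.1884  0.012 ]]
track [ 0.65352131 -0.03149224  0.012     ]
yaw -0.07854233321132975
[[ 0.5175 -0.225   0.012 ]
 [ 0.5526  0.1955  0.012 ]
 [ 0.7965  0.1718  0.012 ]
 [ 0.7662 -0.2422  0.012 ]] [ 0.65820436 -0.02499985  0.012     ]
bar0 [ 0.6859 -0.0972  0.063 ] [ 37.5 -62.9]
bar1 [ 0.6112 -0.0918  0.063 ] [-37.5 -63.5]
barf0 [ 0.6861 -0.0889  0.063 ] [ 37.  -54.6]
connfaceA [0.71   0.0016 0.066 ] [53.7 37.4]
connfaceB [0.6006 0.0085 0.066 ] [-55.9  35.7]
connbackA [0.7122 0.0232 0.066 ] [54.2 59.1]
deckA [ 0.7049 -0.1546  0.044 ] [  60.8 -118.7]
deckB [ 0.5845 -0.1457  0.044 ] [ -59.9 -119.3]
ped [ 0.5103 -0.0488  0.098 ] [-141.4  -28.4]
pedTip [ 0.4978 -0.0476  0.108 ] [-154.   -28.3]
leverroot [ 0.5856 -0.0536  0.055 ] [-65.9 -27.4]
sbar0 [ 0.6089 -0.0854  0.063 ] [-40.3 -57.3]
sbar1 [ 0.6931 -0.0909  0.063 ] [ 44.1 -56.1]
sped [ 0.5175 -0.0441  0.098 ] [-134.6  -23.3]
sped_tip [ 0.507  -0.0433  0.108 ] [-145.2  -23.3]
flux [ 0.734  -0.1638  0.055 ] [  90.6 -125.6]
loupe [0.7453 0.0951 0.048 ] [ 81.6 133.4]
```

Emit:
arm_command(commands=[[10,20,1,-0.03,0],[18,36,2,-0.03,0],[18,36,2,-0.03,0],[18,36,2,-0.03,0],[18,36,2,-0.03,0],[18,36,2,-0.03,0],[18,36,2,-0.03,0],[18,36,2,-0.03,0],[18,36,2,-0.03,0],[18,36,2,-0.03,0],[18,36,2,-0.03,0],[18,36,2,-0.03,0]])

```text
time: 1.1
tool_pos: [0.4498, -0.1855, 0.2456]
ee_rot: [2.243, -2.2, 0.0]
wrist_force: [1.5, -1.3, 0.0]
opening: 0.015
```

Emit:
arm_command(commands=[[18,36,2,-0.03,0],[18,36,2,-0.03,0],[18,36,2,-0.04,0],[18,30,0,0,0],[0,0,0,0,0],[0,0,0,0,0]])

```text
time: 1.6
tool_pos: [0.5219, -0.047, 0.2511]
ee_rot: [2.137, -2.303, -0.002]
wrist_force: [-0.6, -1.2, -0.4]
opening: 0.0004
```

```bash
python3 - <<'E'
from h import *
s=state();print(s["time"],s["tool_pos"],s["ee_rot"],s["wrist_force"],s["opening"])
np.save("w1.npy",wristT())
im=grab_frame("wrist")[:,:,::-1]
cv2.imwrite("pics/w1.png",cv2.resize(im,(800,600),interpolation=cv2.INTER_CUBIC))
E
```

```text
1.6 [ 0.52191796 -0.04700832  0.25110582] [ 2.13692223e+00 -2.30285395e+00 -1.73459074e-03] [-0.60447416 -1.17067699 -0.40687693] 0.0003672198588704129
```

View pics/w1.png

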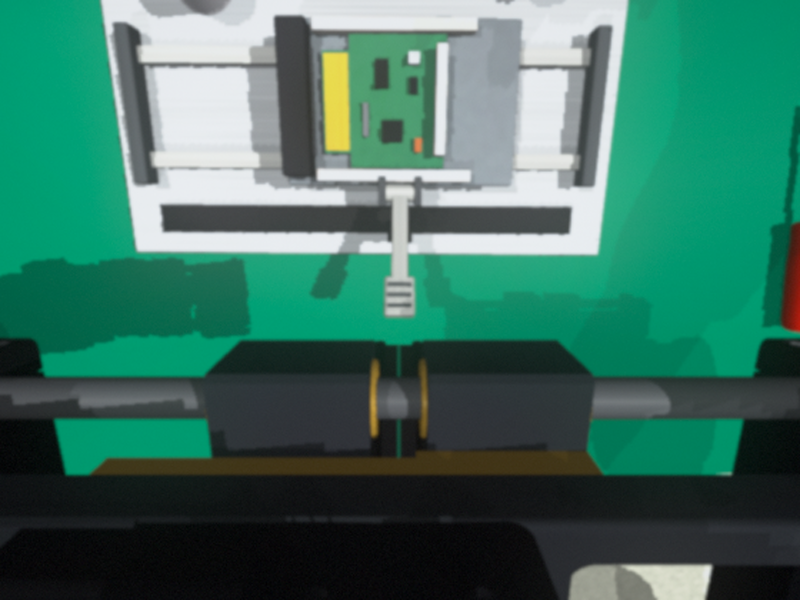

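The wrist view shows the pedal at (400,296), the hinge at (400,190), the bar's rear face at x≈450 and the plate's near edge at y≈252, all in view pixels.

```bash
python3 - <<'E'
from h import *
C=np.load("w1.npy")
def w(x,y,z): return ray("wrist",x/800*560,y/600*420,z,C)
P=dict(pl=w(137,252,.012),pr=w(599,254,.012),pedT0=w(399,277,.093),tip=w(400,309,.106),tipbot=w(400,317,.0976),ped=w(400,293,.098),root=w(400,190,.053),bar0=w(449,42,.063),bar1=w(446,155,.063),deckA=w(521,20,.044),deckB=w(517,186,.044),cA=w(312,18,.066),cB=w(310,177,.066),endA=w(590,184,.03))
for k,v in P.items(): print(k,np.round(v*1000,1))
d=P['pl']-P['pr'];print(np.arctan2(d[1],d[0])-np.pi/2)
d=P['deckA']-P['deckB'];print(np.arctan2(d[1],d[0]))
d=P['bar0']-P['bar1'];print(np.arctan2(d[1],d[0]))
d=P['cA']-P['cB'];print(np.arctan2(d[1],d[0]))
E
```

```text
pl [551.9 188.2  12. ]
pr [ 518.7 -230.5   12. ]
pedT0 [527.2 -48.6  93. ]
tip [506.3 -47.8 106. ]
tipbot [497.9 -47.2  97.6]
ped [516.2 -48.5  98. ]
root [588.8 -54.1  53. ]
bar0 [687.6 -96.1  63. ]
bar1 [611.7 -90.4  63. ]
deckA [ 703.5 -152.2   44. ]
deckB [ 584.8 -148.3   44. ]
cA [708.8  -1.6  66. ]
cB [603.4  13.   66. ]
endA [ 581.6 -212.8   30. ]
-0.07898468679788495
-0.032376567635578814
-0.07552800010524113
-0.13756569894129433
```

Emit:
arm_command(commands=[[-5,-0.5,-20,-0.005,0],[-5,-0.5,-35,0,0],[0,0,-35,0,0],[0,0,-25,0,0],[0,0,-15,0,0],[0,0,0,0,0],[0,0,0,0,0]])

```text
time: 2.23
tool_pos: [0.5108, -0.0517, 0.1213]
ee_rot: [2.123, -2.314, -0.002]
wrist_force: [0.3, 0.5, 0.8]
opening: 0.0006
```

Emit:
arm_command(commands=[[0,0,-5,0,0],[0,0,-5,0,0],[0,0,-5,0,0],[0,0,-5,0,0],[0,0,-5,0,0]])

```text
time: 2.65
tool_pos: [0.5122, -0.0506, 0.097]
ee_rot: [-2.125, 2.312, -0.002]
wrist_force: [-1.1, -0.5, 4.9]
opening: 0.0007
```

Emit:
arm_command(commands=[[0,0,-4,0,0],[0,0,-4,0,0],[0,0,-4,0,0],[0,0,-4,0,0],[0,0,-4,0,0]])

```text
time: 3.07
tool_pos: [0.5118, -0.0505, 0.0767]
ee_rot: [-2.126, 2.313, -0.001]
wrist_force: [-1.4, -0.2, 4.6]
opening: 0.0006
```

Emit:
arm_command(commands=[[0,0,-4,0,0],[0,0,-4,0,0],[0,0,-3,0,0],[0,0,0,0,0]])

```text
time: 3.4
tool_pos: [0.5111, -0.0504, 0.0646]
ee_rot: [2.126, -2.313, -0.001]
wrist_force: [-1.0, 0.3, 0.0]
opening: 0.0005
```

Force dropped to zero, so the lever has probably snapped. I'll look.

Emit:
arm_command(commands=[[0,0,-2,0,0],[0,0,-2,0,0],[0,0,0,0,0]])

```text
time: 3.65
tool_pos: [0.5114, -0.0504, 0.0611]
ee_rot: [2.126, -2.313, -0.001]
wrist_force: [-0.5, -0.4, 0.3]
opening: 0.0008
```

```bash
python3 - <<'E'
from h import *
s=state();print(s["time"],s["tool_pos"],s["wrist_force"])
im=grab_frame("scene")[:,:,::-1]
cv2.imwrite("pics/s1.png",cv2.resize(im[150:275,185:350],None,fx=4.8,fy=4.8,interpolation=cv2.INTER_CUBIC))
im=grab_frame("wrist")[:,:,::-1]
cv2.imwrite("pics/w2.png",im)
E
```

```text
3.65 [ 0.51136535 -0.05042083  0.06111849] [-0.52271806 -0.40345033  0.31820866]
```

View pics/s1.png

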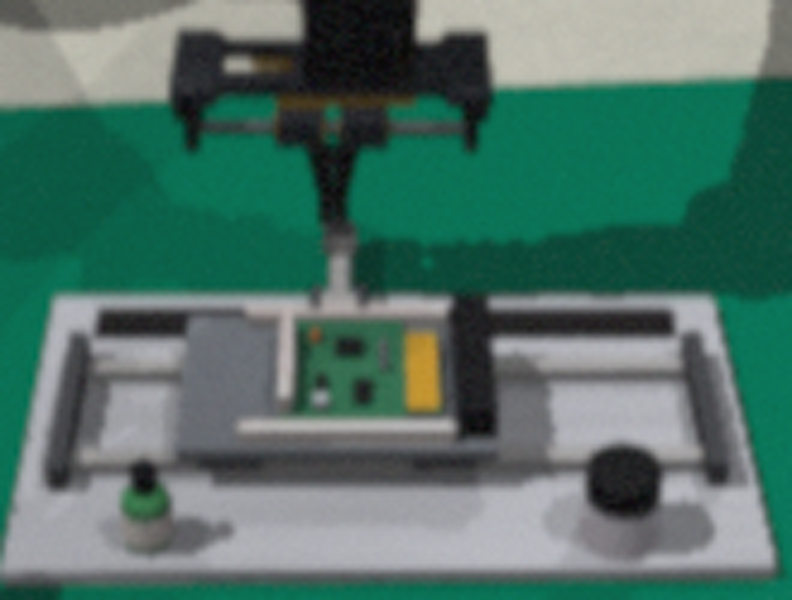

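View pics/w2.png

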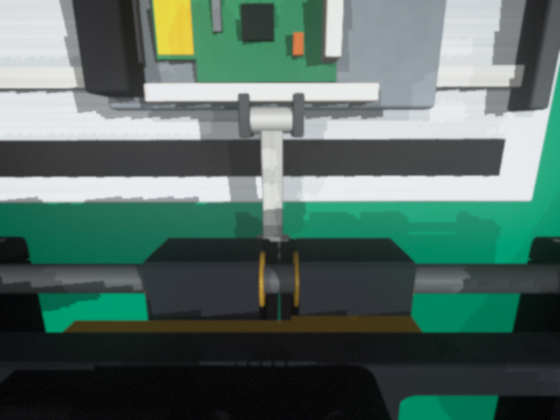

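Lever is down under the tool with no force, and the carriage has not moved. Next I rise and turn the tool, moving behind the push bar.

Emit:
arm_command(commands=[[0,0,25,0,0],[0,0,30,0.1,0],[0,0,30,0.12,0],[15,-8,15,0.12,0],[20,-10,0,0.12,0],[20,-10,0,0.12,0],[20,-10,0,0.12,0],[20,-10,0,0.12,0],[20,-10,0,0.12,0],[15,-8,0,0.12,0],[6,-2,0,0.12,0],[0,0,0,0.12,0]])

```text
time: 4.75
tool_pos: [0.6487, -0.1195, 0.161]
ee_rot: [-3.093, 0.548, 0.0]
wrist_force: [0.5, 0.7, -0.5]
opening: 0.0008
```

Emit:
arm_command(commands=[[0,0,0,0.12,0],[0,0,0,0.12,0],[0,0,0,0.03,0],[0,0,0,0,0],[0,0,0,0,0]])

```text
time: 5.17
tool_pos: [0.6475, -0.1185, 0.1615]
ee_rot: [-3.138, 0.136, 0.0]
wrist_force: [-0.4, -0.1, -1.2]
opening: 0.0004
```

```bash
python3 - <<'E'
from h import *
s=state();print(s["time"],s["tool_pos"],s["ee_rot"],s["wrist_force"],s["joint_positions"])
r=s["ee_rot"];print(np.degrees(2*np.arctan2(r[1],r[0])))
np.save("w3.npy",wristT())
cv2.imwrite("pics/w3.png",cv2.resize(grab_frame("wrist")[:,:,::-1],(800,600),interpolation=cv2.INTER_CUBIC))
im=grab_frame("scene")[:,:,::-1]
cv2.imwrite("pics/s3.png",cv2.resize(im[150:275,185:350],None,fx=4.8,fy=4.8,interpolation=cv2.INTER_CUBIC))
E
```

```text
5.1667 [ 0.64752021 -0.11854743  0.16148935] [-3.13848954e+00  1.36473359e-01  2.10402554e-04] [-0.406731   -0.1234359  -1.16565169] [ 0.56688826  0.45588604 -0.611826    1.49354031  0.2672408   1.27666175
 -0.16144129]
355.0202639904677
```

View pics/w3.png

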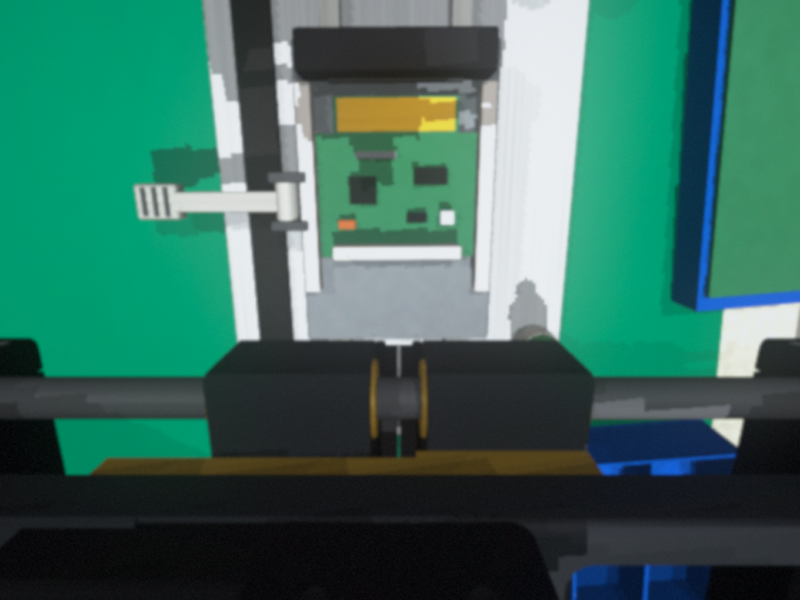

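View pics/s3.png

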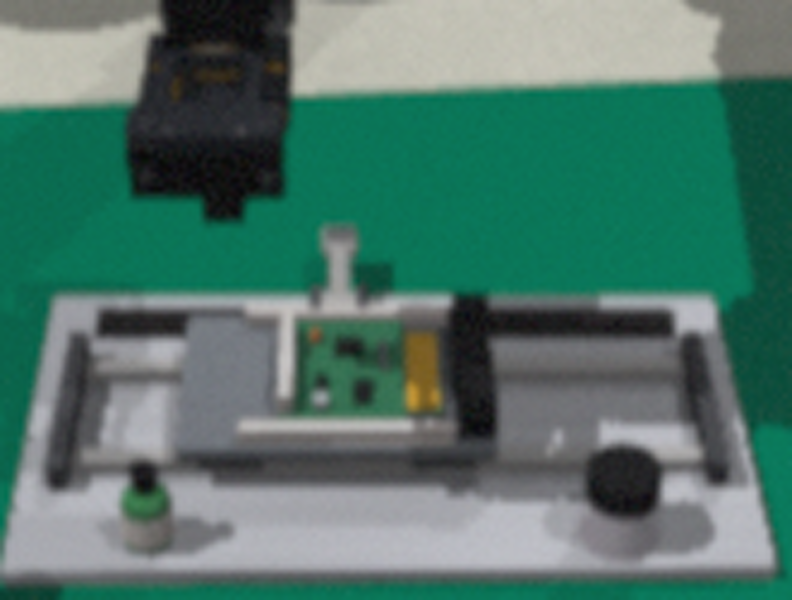

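The lever is locked: the pedal at wrist (158,201) lies near level. The bar's rear edge is at y≈259 and the carriage is unmoved.

```bash
python3 - <<'E'
from h import *
C=np.load("w3.npy")
def w(x,y,z): return np.round(1000*ray("wrist",x*.7,y*.7,z,C),1)
print("bar",w(334,261,.063),w(461,258,.063),"ped",w(158,201,.037),"ped edges",w(160,183,.037),w(160,219,.037),w(135,201,.034),w(183,201,.039),"root",w(288,201,.055),"conn",w(297,76,.066),w(497,76,.066))
print("deck rear near", w(310,338,.044))
E
```

```text
bar [612.7 -90.1  63. ] [688.  -94.9  63. ] ped [502.6 -46.4  37. ] ped edges [506.3 -35.7  37. ] [501.4 -57.5  37. ] [486.5 -45.1  34. ] [519.3 -47.8  39. ] root [588.8 -53.4  55. ] conn [605.8  10.4  66. ] [711.6   1.2  66. ]
deck rear near [ 587.4 -142.9   44. ]
```

Emit:
arm_command(commands=[[0,0,-20,0.005,0],[0,0,-30,0,0],[0,0,-25,0,0],[0,0,-18,0,0],[0,0,-12,0,0],[0,0,-5,0,0],[0,0,0,0,0],[0,0,0,0,0]])

```text
time: 5.93
tool_pos: [0.6482, -0.1184, 0.0525]
ee_rot: [3.139, -0.126, 0.002]
wrist_force: [0.9, 0.7, 1.5]
opening: 0.0005
```

Emit:
arm_command(commands=[[0.4,5,0,0,0],[0.4,4,0,0,0],[0.2,2,0,0,0],[0.2,1.5,0,0,0],[0,0,0,0,0]])

```text
time: 6.35
tool_pos: [0.649, -0.1052, 0.052]
ee_rot: [-3.139, 0.124, -0.001]
wrist_force: [0.3, 0.3, 0.3]
opening: 0.0003
```

Emit:
arm_command(commands=[[0.1,1,0,0,0],[0.1,1,0,0,0],[0.1,1,0,0,0],[0.1,1,0,0,0],[0,0,0,0,0]])

```text
time: 6.77
tool_pos: [0.6491, -0.1025, 0.0515]
ee_rot: [3.138, -0.126, -0.0]
wrist_force: [-0.5, -2.8, 0.2]
opening: 0.0001
```

Emit:
arm_command(commands=[[0.1,1,0,0,0],[0.1,1,0,0,0],[0.1,1,0,0,0],[0,0,0,0,0]])

```text
time: 7.1
tool_pos: [0.6492, -0.1008, 0.0515]
ee_rot: [3.137, -0.128, -0.001]
wrist_force: [-1.2, -5.6, 0.5]
opening: 0.0005
```

Emit:
arm_command(commands=[[0.1,1,0,0,0],[0.1,1,0,0,0],[0.1,1,0,0,0]])

```text
time: 7.35
tool_pos: [0.6495, -0.0981, 0.0515]
ee_rot: [3.137, -0.128, -0.001]
wrist_force: [-1.1, -6.7, 0.8]
opening: 0.0004
```

Emit:
arm_command(commands=[[0.1,1,0,0,0],[0.1,1,0,0,0],[0.1,1,0,0,0]])

```text
time: 7.6
tool_pos: [0.6497, -0.0951, 0.0515]
ee_rot: [3.137, -0.128, -0.001]
wrist_force: [-1.1, -6.5, 1.0]
opening: 0.0002
```

Emit:
arm_command(commands=[[0.1,1,0,0,0],[0.1,1,0,0,0],[0.1,1,0,0,0]])

```text
time: 7.85
tool_pos: [0.6499, -0.0921, 0.0515]
ee_rot: [3.137, -0.128, -0.001]
wrist_force: [-2.4, -7.0, 1.8]
opening: 0.0001
```

Emit:
arm_command(commands=[[0.1,1,0,0,0],[0.1,1,0,0,0]])

```text
time: 8.02
tool_pos: [0.6501, -0.0901, 0.0515]
ee_rot: [3.137, -0.128, -0.001]
wrist_force: [-2.7, -6.4, 1.6]
opening: 0.0003
```

Emit:
arm_command(commands=[[0.1,1,0,0,0],[0.1,1,0,0,0]])

```text
time: 8.18
tool_pos: [0.6503, -0.088, 0.0515]
ee_rot: [3.137, -0.128, -0.001]
wrist_force: [-2.7, -6.2, 2.5]
opening: 0.0004
```

Emit:
arm_command(commands=[[0.1,1,0,0,0],[0,1,0,0,0]])

```text
time: 8.35
tool_pos: [0.6504, -0.086, 0.0515]
ee_rot: [3.137, -0.128, -0.001]
wrist_force: [-1.5, -5.9, 1.6]
opening: 0.0003
```

Emit:
arm_command(commands=[[0,1,0,0,0],[0,1,0,0,0]])

```text
time: 8.52
tool_pos: [0.6504, -0.0854, 0.0515]
ee_rot: [3.135, -0.129, -0.001]
wrist_force: [-2.4, -10.9, 2.1]
opening: 0.0005
```

Emit:
arm_command(commands=[[0,1,0,0,0],[0,1,0,0,0]])

```text
time: 8.68
tool_pos: [0.6505, -0.085, 0.0516]
ee_rot: [3.133, -0.131, -0.001]
wrist_force: [-1.7, -15.0, 2.6]
opening: 0.0004
```

Emit:
arm_command(commands=[[0,0,0,0,0],[0,0,0,0,0],[0,0,0,0,0]])

```text
time: 8.93
tool_pos: [0.6505, -0.0851, 0.0516]
ee_rot: [3.133, -0.131, -0.001]
wrist_force: [-1.5, -13.7, 1.0]
opening: 0.0004
```

Emit:
arm_command(commands=[[0,-2,0,0,0],[0,-3,0,0,0],[-1,-8,0,0,0],[-1,-9,0,0,0],[0,-4,0,0,0],[0,0,0,0,0]])

```text
time: 9.43
tool_pos: [0.6487, -0.1078, 0.0514]
ee_rot: [3.138, -0.129, -0.0]
wrist_force: [0.3, 0.2, 1.0]
opening: 0.0005
```

Emit:
arm_command(commands=[[0,0,20,0,0],[0,0,30,0,0],[0,0,30,0,0],[0,0,20,0,0],[0,0,0,0,0]])

```text
time: 9.85
tool_pos: [0.6514, -0.1053, 0.1569]
ee_rot: [3.139, -0.125, 0.011]
wrist_force: [0.8, 0.1, 0.1]
opening: 0.0005
```

```bash
python3 - <<'E'
from h import *
s=state();print(s["time"],s["tool_pos"],s["ee_rot"],s["wrist_force"])
np.save("w4.npy",wristT())
cv2.imwrite("pics/w4.png",cv2.resize(grab_frame("wrist")[:,:,::-1],(800,600),interpolation=cv2.INTER_CUBIC))
E
```

```text
9.85 [ 0.65143007 -0.1053133   0.15688793] [ 3.13871365 -0.12511301  0.01135517] [0.75983228 0.09147035 0.07537794]
```

View pics/w4.png

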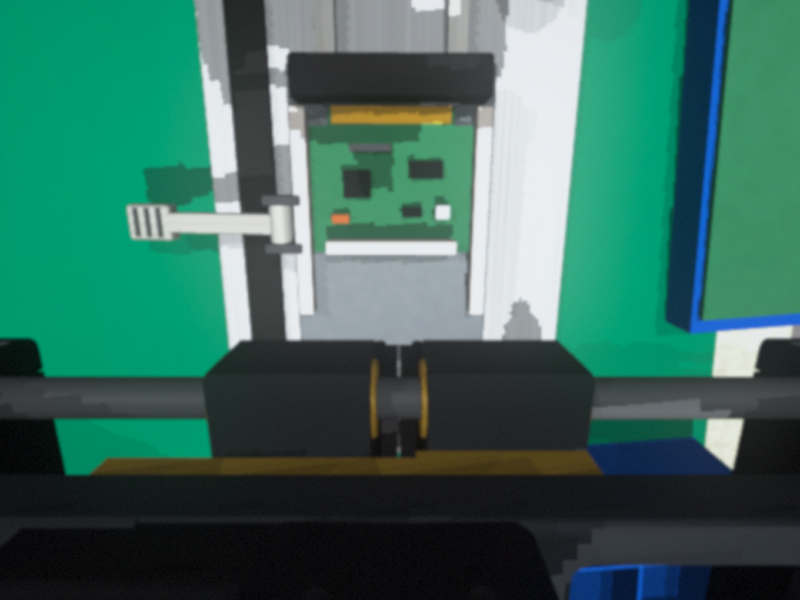

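The board has advanced into the connector and the lever is still locked, with the pedal at (151,221).

```bash
python3 - <<'E'
from h import *
C=np.load("w4.npy")
def w(x,y,z): return np.round(1000*ray("wrist",x*.7,y*.7,z,C),1)
print("ped",w(150,222,.037),w(153,205,.037),w(153,240,.037),w(127,222,.034),w(177,222,.039),"root",w(281,222,.055),"conn",w(292,101,.066),w(494,101,.066),"platecorner",w(225,300,.012),w(205,100,.012))
E
```

```text
ped [502.2 -46.7  37. ] [506.3 -36.6  37. ] [501.6 -57.9  37. ] [486.1 -45.6  34. ] [520.  -47.9  39. ] root [588.4 -52.2  55. ] conn [606.2  10.3  66. ] [712.5   2.   66. ] platecorner [ 529.6 -105.8   12. ] [540.2  25.5  12. ]
```

Emit:
arm_command(commands=[[-8,3,0,-0.1,0.42],[-16,6,0,-0.12,0.42],[-20,8,0,-0.12,0.42],[-20,8,0,-0.12,0.42],[-20,8,0,-0.12,0.42],[-20,8,0,-0.12,0.42],[-20,8,0,-0.12,0.42],[-16,6,0,-0.12,0.42],[-9,3,0,-0.12,0.42],[0,0,0,-0.12,0.42],[0,0,0,-0.12,0.42],[0,0,0,-0.12,0.42]])

```text
time: 10.9
tool_pos: [0.499, -0.0477, 0.1505]
ee_rot: [2.292, -2.147, -0.002]
wrist_force: [0.3, 0.8, 0.4]
opening: 0.0368
```

Emit:
arm_command(commands=[[0,0,0,-0.12,0.42],[0,0,-20,-0.03,0.42],[0,0,-20,0,0.42],[0,0,-20,0,0.42],[0,0,0,0,0.42],[0,0,0,0,0.42]])

```text
time: 11.4
tool_pos: [0.4985, -0.0476, 0.0903]
ee_rot: [2.131, -2.306, -0.005]
wrist_force: [0.4, -0.7, 1.3]
opening: 0.0361
```

```bash
python3 - <<'E'
from h import *
s=state();print(s["time"],s["tool_pos"],s["ee_rot"],s["wrist_force"],s["opening"])
r=s["ee_rot"];print(np.degrees(2*np.arctan2(r[1],r[0])))
C=wristT();np.save("w5.npy",C)
im=grab_frame("wrist")[:,:,::-1]
cv2.imwrite("pics/w5.png",cv2.resize(im,(800,600),interpolation=cv2.INTER_CUBIC))
print(np.array(proj("wrist",[.503,-.047,.037],C))/.7)
im=grab_frame("scene")[:,:,::-1]
cv2.imwrite("pics/s5.png",cv2.resize(im[150:275,185:350],None,fx=4.8,fy=4.8,interpolation=cv2.INTER_CUBIC))
E
```

```text
11.4 [ 0.49854852 -0.04759938  0.09031915] [ 2.13089988 -2.30594787 -0.00459407] [ 0.43173844 -0.65649753  1.26858673] 0.036057257383027834
-94.51866399670787
[395.03941926 319.00928656]
```

View pics/w5.png

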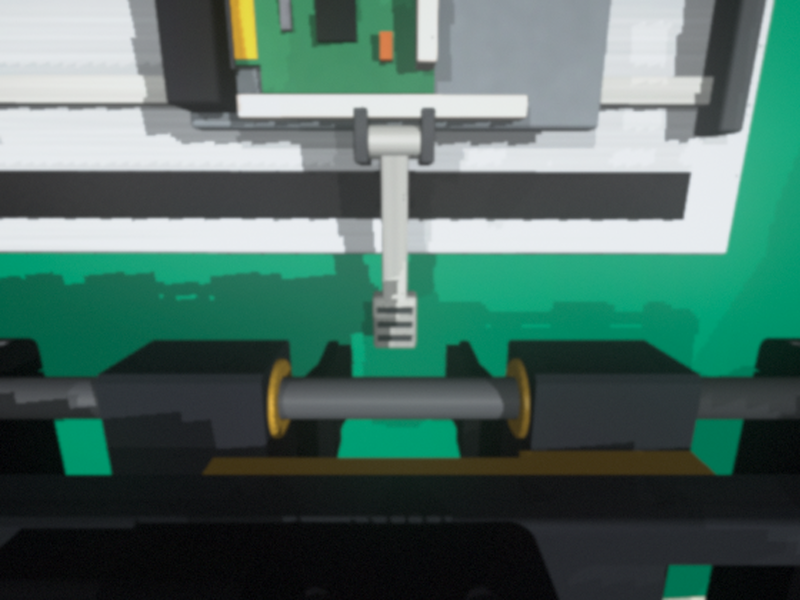

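View pics/s5.png

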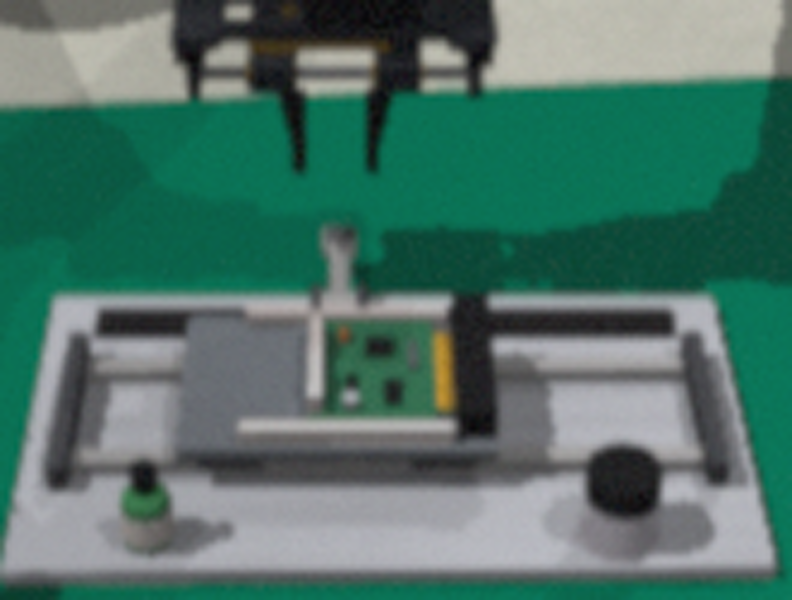

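Emit:
arm_command(commands=[[2,0.7,-10,0,0.42],[1,0,-15,0,0.42],[0,0,-5,0,0.42],[0,0,0,0,0.42],[0,0,0,0,0.42]])

```text
time: 11.92
tool_pos: [0.5029, -0.0471, 0.0617]
ee_rot: [2.132, -2.308, -0.001]
wrist_force: [0.0, 1.2, -0.0]
opening: 0.0364
```

Emit:
arm_command(commands=[[0,0,-8,0,0.42],[0,0,-10,0,0.42],[0,0,-10,0,0.42],[0,0,-10,0,0.42],[0,0,-7,0,0.42],[0,0,0,0,0.42],[0,0,0,0,0.42]])

```text
time: 12.5
tool_pos: [0.5024, -0.0471, 0.0159]
ee_rot: [2.131, -2.307, -0.002]
wrist_force: [0.2, 0.2, -0.2]
opening: 0.0365
```

```bash
python3 - <<'E'
from h import *
s=state();print(s["time"],s["tool_pos"],s["ee_rot"],s["wrist_force"],s["opening"])
im=grab_frame("wrist")[:,:,::-1]
cv2.imwrite("pics/w6.png",cv2.resize(im[150:330,160:400],None,fx=3.3,fy=3.3,interpolation=cv2.INTER_CUBIC))
E
```

```text
12.5 [ 0.502395   -0.04708344  0.01590544] [ 2.13137440e+00 -2.30708392e+00 -1.93904898e-03] [ 0.15605888  0.22463521 -0.19313064] 0.03654068295592894
```

View pics/w6.png

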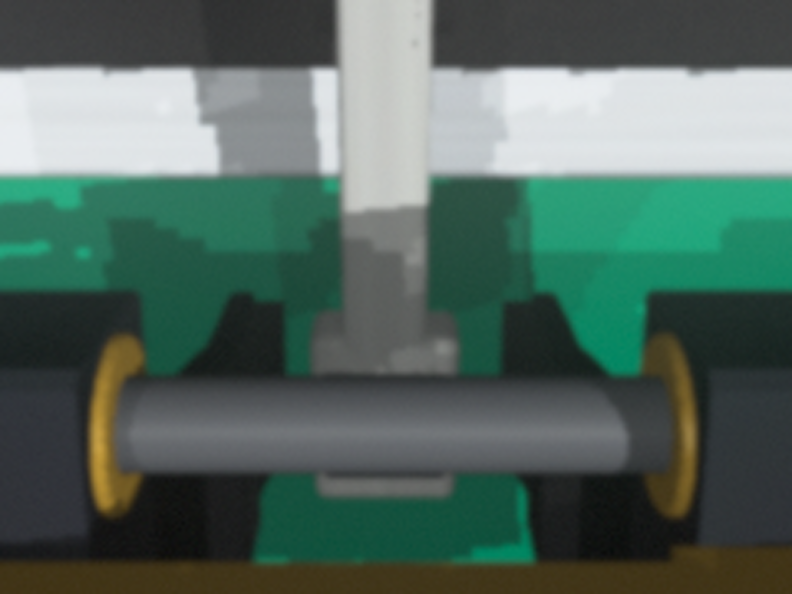

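Pedal spans 312–458 in the crop, and the finger gap is 284–502. The pedal is therefore about 1.2 mm towards +y, so I correct that and then close.

Emit:
arm_command(commands=[[0,1.2,0,0,0.42],[0,0,0,0,0.3],[0,0,0,0,0.27],[0,0,0,0,0.25],[0,0,0,0,0.25]])

```text
time: 12.97
tool_pos: [0.503, -0.0461, 0.0167]
ee_rot: [-2.132, 2.308, -0.0]
wrist_force: [0.4, 0.8, 0.8]
opening: 0.0235
```

Emit:
arm_command(commands=[[0,0,0,0,0.2],[0,0,0,0,0.1],[0,0,0,0,0],[0,0,0,0,0]])

```text
time: 13.3
tool_pos: [0.503, -0.0459, 0.0166]
ee_rot: [-2.132, 2.307, -0.0]
wrist_force: [-0.2, 0.8, 1.9]
opening: 0.0216
```

Emit:
arm_command(commands=[[0,0,2,0,0],[0,0,4,0,0],[0,0,4,0,0],[0,0,4,0,0]])

```text
time: 13.63
tool_pos: [0.5015, -0.0459, 0.0302]
ee_rot: [2.131, -2.306, -0.003]
wrist_force: [-2.4, 0.7, -6.4]
opening: 0.0215
```

Emit:
arm_command(commands=[[0,0,4,0,0],[0,0,4,0,0],[0,0,4,0,0],[0,0,3,0,0]])

```text
time: 13.97
tool_pos: [0.5032, -0.0461, 0.0464]
ee_rot: [-2.131, 2.307, -0.001]
wrist_force: [-1.1, 0.7, -2.2]
opening: 0.0216
```

Emit:
arm_command(commands=[[0.5,0,4,0,0],[0.5,0,4,0,0],[1,0,4,0,0],[1,0,4,0,0],[1,0,3,0,0],[0,0,0,0,0]])

```text
time: 14.47
tool_pos: [0.5087, -0.0463, 0.066]
ee_rot: [-2.13, 2.306, -0.004]
wrist_force: [4.0, -1.8, 1.7]
opening: 0.0214
```

```bash
python3 - <<'E'
from h import *
s=state();print(s["time"],s["tool_pos"],s["ee_rot"],s["wrist_force"],s["opening"])
im=grab_frame("wrist")[:,:,::-1]
cv2.imwrite("pics/w7.png",im)
im=grab_frame("scene")[:,:,::-1]
cv2.imwrite("pics/s7.png",cv2.resize(im[150:275,185:350],None,fx=4.8,fy=4.8,interpolation=cv2.INTER_CUBIC))
E
```

```text
14.4667 [ 0.50865418 -0.04634882  0.06598471] [-2.12994731  2.30632923 -0.00421423] [ 3.96308452 -1.82052843  1.67138761] 0.021420944056150734
```

View pics/w7.png

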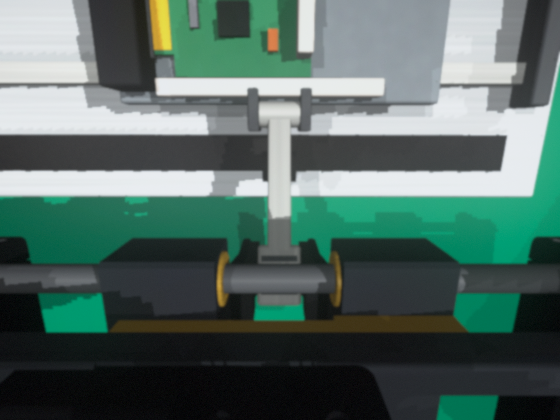

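View pics/s7.png

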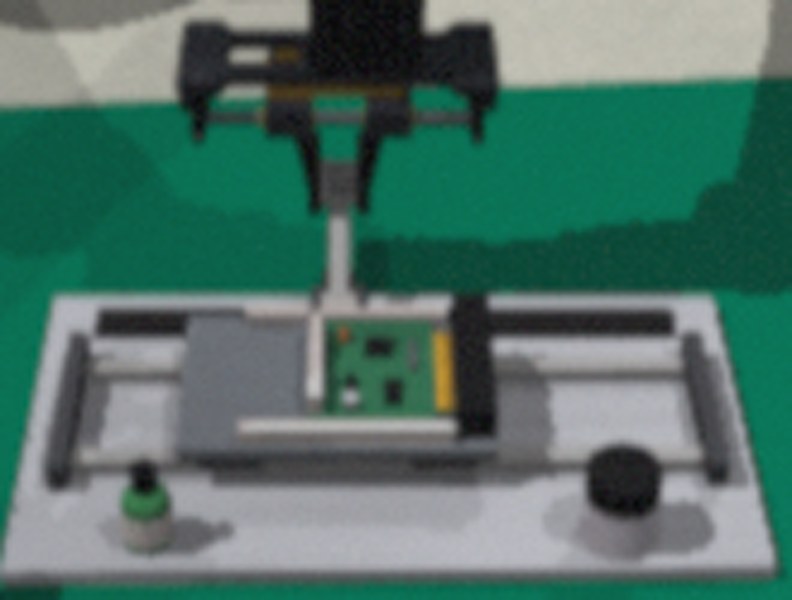

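Emit:
arm_command(commands=[[0,0,0,0,0.28],[0,0,0,0,0.32],[0,0,0,0,0.36],[0,0,0,0,0.45],[0,0,0,0,0.45],[0,0,0,0,0.45]])

```text
time: 15.07
tool_pos: [0.5066, -0.0459, 0.0643]
ee_rot: [2.132, -2.307, -0.001]
wrist_force: [1.4, 0.3, -0.8]
opening: 0.0379
```

```bash
python3 - <<'E'
from h import *
s=state();print(s["time"],s["tool_pos"],s["wrist_force"],s["opening"])
im=grab_frame("wrist")[:,:,::-1]
cv2.imwrite("pics/w8.png",cv2.resize(im[150:330,160:400],None,fx=3.3,fy=3.3,interpolation=cv2.INTER_CUBIC))
E
```

```text
15.0667 [ 0.50656859 -0.04592756  0.06434389] [ 1.43308732  0.30304097 -0.79182074] 0.03794104024417379
```

View pics/w8.png

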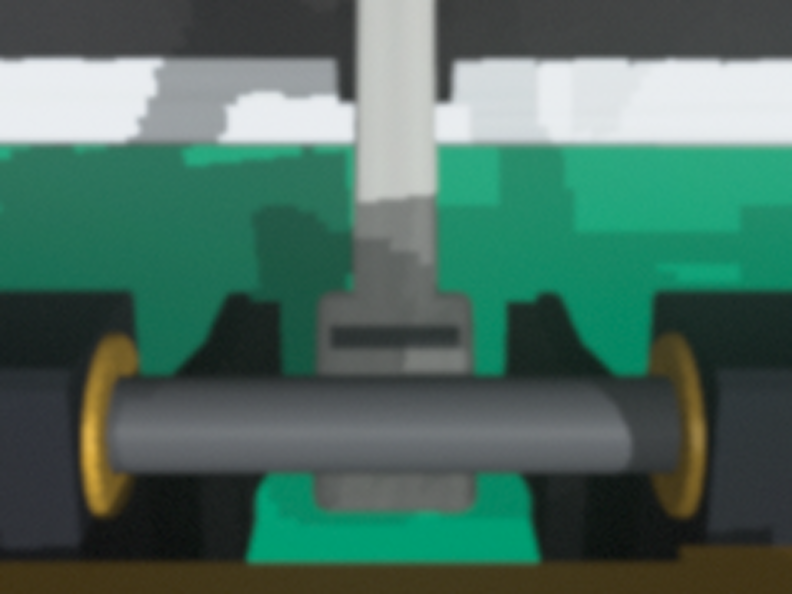

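The pedal is free and centred in the gap (318–473 inside 280–506). I rise straight up slowly.

Emit:
arm_command(commands=[[0,0,4,0,0.48],[0,0,8,0,0.48],[0,0,10,0,0.48],[0,0,10,0,0.48],[0,0,10,0,0.48],[0,0,10,0,0.48],[0,0,10,0,0.48],[0,0,15,0,0.48],[0,0,20,0,0.48],[0,0,20,0,0.48],[0,0,20,0,0.48],[0,0,0,0,0.48]])

```text
time: 16.12
tool_pos: [0.5088, -0.0459, 0.2062]
ee_rot: [-2.129, 2.305, -0.007]
wrist_force: [1.2, 0.3, 1.0]
opening: 0.0415
```

Emit:
arm_command(commands=[[0,0,20,0,0.48],[0,0,20,0,0.48],[0,0,0,0,0.48],[0,0,0,0,0.48]])

```text
time: 16.45
tool_pos: [0.5074, -0.046, 0.2427]
ee_rot: [-2.131, 2.307, -0.003]
wrist_force: [-0.4, -0.4, -0.1]
opening: 0.0418
```

```bash
python3 - <<'E'
from h import *
s=state();print(s["time"],s["tool_pos"],s["ee_rot"],s["wrist_force"])
C=wristT();np.save("w9.npy",C)
im=grab_frame("wrist")[:,:,::-1]
cv2.imwrite("pics/w9.png",cv2.resize(im,(800,600),interpolation=cv2.INTER_CUBIC))
im=grab_frame("scene")[:,:,::-1]
cv2.imwrite("pics/s9.png",cv2.resize(im[150:275,185:350],None,fx=4.8,fy=4.8,interpolation=cv2.INTER_CUBIC))
E
```

```text
16.45 [ 0.50740525 -0.04599559  0.24272559] [-2.1308076   2.30670064 -0.00280816] [-0.38056367 -0.42840918 -0.1418153 ]
```

View pics/w9.png

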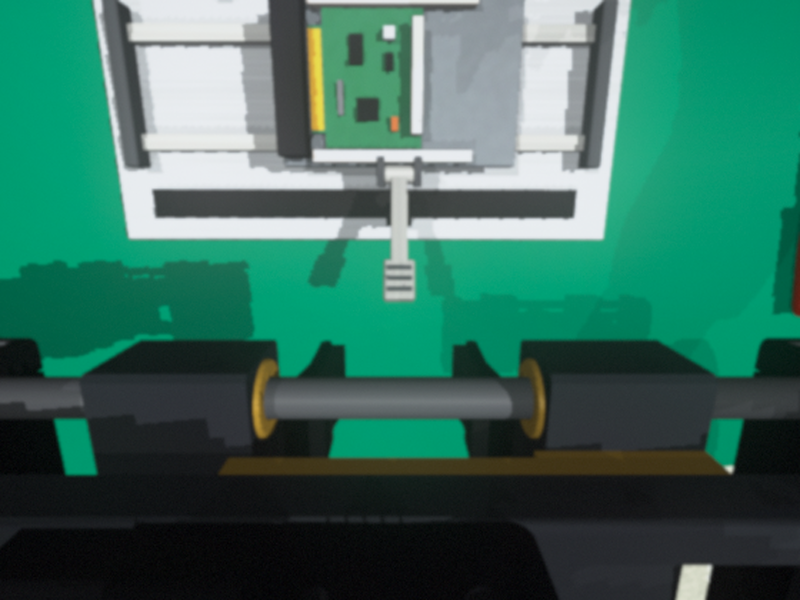

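View pics/s9.png

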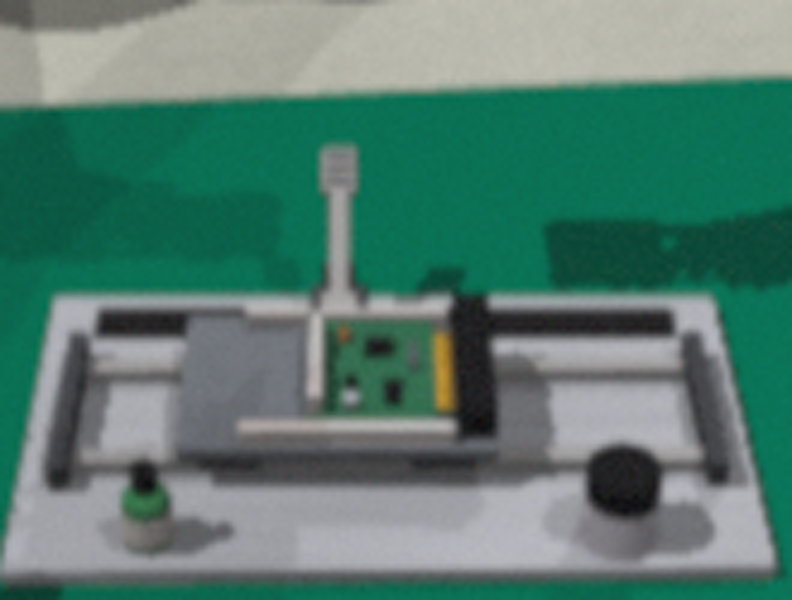

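The lever is fully up again: its tip is at the same scene pixel as at the start. The carriage is unmoved, the board is in, and the robot is clear. I'm handing in.

```bash
python3 -c "
from cell import *
print(close_job())"
```

```text
the job is handed in; nothing more can be done
None
```

The job is done and handed in at about 16.6 s, with no sign that any limit was broken; the hand-in gave no verdict.

- **Brake down:** I pressed the pedal with closed fingers, about 5 N at the readings. It snapped into lock, and the pictures then showed it down and nearly level.
- **Board:** It slid at 6–7 N for about 17 mm, then the force rose steeply to 15 N. I held it at about 14 N for 0.25 s before backing off.
- **Brake up:** I gripped the pedal from the sides and lifted it past its over-centre point, with at most about 6 N read, then let go.

My last checks:
- **Lever:** It is back at the same scene pixel as at the start.
- **Carriage and bystanders:** The carriage, loupe and flux bottle show no visible movement. I did not look at the tweezers, driver and mouse again, but the arm never worked near them.
- **Board:** It is still in the connector. I could not measure how hard it bears on the contacts after release; I only saw that it had not come back.
- **Robot:** The arm is clear of everything, with the wrist force near zero.

The overhead and scene cameras disagreed by about 6 mm on positions. I relied on the wrist camera, which agreed with the overhead one.

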